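# Fit the blow-off lance to the bench air block

## Task

Pull the blanking plug straight out of the air block on the packing bench and lay it down inside the plastic tray. Then push the plain round end of the blow-off lance into the same port, past the seal, until it bottoms, and let go of it there. Leave the bottles and the label roll standing where they are.

Things in the scene. Friction and masses are not known exactly. Their poses are not given: they have to be found in the camera images.
- block: air block, fixed: aluminium body 80 x 84 mm, 92 mm high (dial gauge on top to 110 mm), base plate 100 x 110 x 6 mm. A level round steel push-fit fitting, 36 to 39 mm across, 52 mm long, sticks out of its front. Origin on the bench below the centre of the fitting's mouth; +x is level and points INTO the bore. Fitting x = 0 to 52 mm, plate 42 to 142 mm, body 52 to 132 mm. z up; the yaw varies
- port_mouth (a point): centre of the bore's mouth, 55 mm above the bench. Bore 22 mm wide (1 mm clearance round the shank), level, 50 mm deep to a hard bottom; lead-in cone from 28 to 22 mm over the first 6 mm. At 20 to 28 mm depth four sprung rubber seal segments leave 16 mm free: passing them takes 8 to 15 N, then about 5 N of friction in or out, which also holds the part
- port_bottom (a point): centre of the bottom of the bore, 50 mm straight in from port_mouth along the block's +x
- plug: grey plastic blanking plug, 60 g, starting in the port: head 40 mm long (x), 30 x 30 mm square section; from it along +x a round 20 mm shank 50 mm long, its last 9 mm tapering to 14 mm. Origin at the centre of the head's underside, 15 mm below the axis; +x starts along the block's +x. Its tip starts 46 mm deep, the head 4 mm clear of the mouth; pulling takes up to about 6 N over 46 mm
- plug_head (a point): centre of the plug's square head, on its axis: the place to grip it from above
- plug_tip (a point): end of the plug's shank, 70 mm from plug_head along the plug's +x
- lance: blow-off lance, 120 g, 156 mm long, starting flat on the bench: near its middle an aluminium grip block 50 mm long (x), 30 x 30 mm square; along +x a plain round tube, 20 mm diameter, 56 mm long, last 9 mm tapering to 14 mm; along -x a brass nozzle 50 mm long, 24 to 9 mm. Origin at the centre of the grip block's underside, 15 mm below the axis. Fully home, 6 mm of tube still shows
- lance_grip (a point): centre of the lance's square grip block, on its axis: the place to grip it from above
- lance_tip (a point): centre of the end face of the plain tube, 81 mm from lance_grip along the lance's +x: this end goes into the port
- tray: open grey plastic tray, loose, 0.6 kg, 170 (x) x 130 (y) x 35 mm high outside, walls and floor 4 mm; origin at the centre of its underside. It starts empty
- bottle_a: bystander: dark glass wine bottle with a paper label, full, 75 mm diameter, 300 mm tall, standing upright and loose; origin at the centre of its underside
- bottle_b: bystander: dark glass wine bottle with a paper label, full, 75 mm diameter, 300 mm tall, standing upright and loose; origin at the centre of its underside
- bottle_c: bystander: dark glass wine bottle with a paper label, full, 75 mm diameter, 300 mm tall, standing upright and loose; origin at the centre of its underside
- label_roll: bystander: roll of paper labels lying flat and loose, a ring of 90 mm outer and 38 mm inner diameter, 25 mm high; origin at the centre of its underside
There are look-alikes about, which are no part of the job. Of the things shaped like the plug, the grey one is meant.

How it is judged:
On the way, in this order (a step that is already met when the one before it is completed fails the run):
1. the plug has been pulled and lies in the tray, let go of (x of plug_head in the frame of tray between -0.082 and 0.082 m and y of plug_head in the frame of tray between -0.062 and 0.062 m and z of plug_head in the frame of tray between 0 and 0.035 m and x of plug_tip in the frame of tray between -0.082 and 0.082 m and y of plug_tip in the frame of tray between -0.062 and 0.062 m and z of plug_tip in the frame of tray between 0 and 0.035 m and linear speed of plug below 0.02 m/s and contact force between the fingers and plug below 0.1 N and angle between tray's own z axis and vertical below 0.1 rad), for 0.2 s.
2. the plain end of the lance is fully home at the bottom of the port (distance between lance_tip and port_bottom below 0.0045 m and angle between the x axis of lance and the x axis of block, either way round below 0.12 rad), for 0.2 s.
At the end, for the whole second after the job is handed in: The lance is let go and at rest in the port, its tip centre within 4.5 mm of the centre of the bore's bottom and its axis within 0.12 rad of the bore's; the plug lies wholly inside the upright tray (both its ends within the walls and under 35 mm above the tray's underside), let go and at rest (all of step 1 and all of step 2 and linear speed of lance below 0.01 m/s and contact force between the fingers and lance below 0.1 N); the robot touches nothing.
It fails at once if the bottle a is shifted more than 30 mm or tipped over (distance of bottle_a from where it was at the start of the episode above 0.03 m or angle between bottle_a's own z axis and vertical above 0.35 rad).
It fails at once if the bottle b is shifted more than 30 mm or tipped over (distance of bottle_b from where it was at the start of the episode above 0.03 m or angle between bottle_b's own z axis and vertical above 0.35 rad).
It fails at once if the bottle c is shifted more than 30 mm or tipped over (distance of bottle_c from where it was at the start of the episode above 0.03 m or angle between bottle_c's own z axis and vertical above 0.35 rad).
It fails at once if the label roll is shifted more than 30 mm or tipped over (distance of label_roll from where it was at the start of the episode above 0.03 m or angle between label_roll's own z axis and vertical above 0.35 rad).
It also fails if it takes over 59 s, if anything falls off the work surface, if the arm or the gripper's body presses on something with over 40 N, if the wrist force passes 120 N, or if a joint passes its speed limit or range.

## Robot

A 6-joint arm with a two-finger parallel gripper is mounted at the origin on the work surface. World frame = base frame: x ahead of the robot, y to its left, z up, the work surface at z = 0. Lengths are in m, angles in rad, forces in N, time in s.
With the tool pointing down it reaches from about 0.375 to 0.975 m from the base axis. Payload 3.8 kg.
Tool frame: the origin (TCP) lies midway between the tips of the shut fingers; the grasp point (between the pads) lies 19 mm behind it; z points along the fingers, y is the line along which they close (so a half turn about z gives the same grasp; the last joint's range is limited). The gripper opens to 85 mm and grips with 20 to 120 N. Pads are 22 mm wide; open, the fingers measure 114 mm over their backs; the gripper's body (76 mm by 85 mm) begins 54 mm behind the grasp point. The pads swing forward as they close: fully open they stand 13 mm farther back than shut.
Start: joints at [1.07, 0.264, 1.604, -0, 1.274, -0.037], TCP at [0.302, 0.604, 0.231] pointing down, gripper open.
Joint ranges: [-2.63, 2.63], [-0.94, 2.18], [0.31, 2.57], [-1.31, 4.45], [0, 2.66], [-2.55, 2.55]. Speed limits (rad/s): [2.57, 2.57, 3.14, 3.14, 3.14, 3.14].

## Interface

Orientations are given as a rotation vector (axis times angle).
In Python, from workcell import status, read_camera, workorder, masks_of gives the robot as it stands.
- The arm moves only by the tool drive_tool, never from a script. Its argument "rows" is a list of rows, each a list of 7 numbers: the turn, a rotation vector about the tool's x, y, z in degrees, then the shift along the tool's x, y, z in m, then the opening, from 0 (shut) to 1 (fully open). In form: [[ax, ay, az, tx, ty, tz, claw], ...]. A call has 1 to 8 rows; each row shifts and turns the commanded pose from where the row before left it, along the tool's axes as they then stand; what a row does not reach is not made up. A row lasts 1/12 s, in which the tool goes at most 41.7 mm and 7.16 degrees, less where a joint would pass 70% of its speed; a pose out of reach is approached as far as the arm can. A call is refused whole if a number of a shift passes 0.0417 or a number of a turn 7.16, either way. A call with a gripper value outside its range is refused whole. The fingers move at their own pace and stop on an object; "force" is the grip in N (left out, the last holds). Time passes only in rows, so rows that do not move let the fingers close. It gives the time, the measured TCP pose, the force, the opening and the grip force at its end, in the units of the state.
- status.read_state(): the state, without advancing time (a new reading comes with each control period).
- read_camera(name): name is "scene" or "side" or "wrist"; returns a dict with "color" (420x560x3 uint8, red, green, blue), "intrinsics" (3x3 intrinsics, pixels), "world_from_camera" (4x4, takes a point from camera to world coordinates); the wrist camera has in their place "mount" (4x4, takes a point from camera to tool coordinates, whose origin is the TCP and whose axes are the flange's). Camera axes: x right, y up, looking along -z (the intrinsics and any distortion apply to the point x, -y, -z); pixel columns grow to the right and rows downward; lengths in m; the calibration is good to about 2 mm. A picture is of the moment at which its call begins: read the wrist's pose just before it. There is no depth.
- workorder.finish_job(): hands the job in; it is judged then, once.
Trained networks look in a picture, given as the dict that the camera call returned (one of the last four; its "shot" number tells which), for a name from the list of things; names that differ only in an ending like _2 or _b are one class to them, and where a whole thing is asked for, a point or a joint stands for the part that bears it (a point fixed in the world has none). Each returns a list of dicts, best first, with "score" (0 to 1); they miss things now and then, are a little off and sometimes report something else, mostly with a low value. They report only what shows in the picture. A call takes as long as a camera call. They do not tell look-alikes from the thing itself.
- masks_of(picture, name): "mask" (420x560 bool, what is visible of it) and "bbox" ([left, top, right, bottom] in pixels, round what is visible of it).
The state is a dict: "time": time; "q": joint angles; "joint_vel": joint speeds; "joint_torque": joint torques, N m; "tool_pos": TCP position; "tcp_rot": TCP orientation; "wrist_force": force on the tool from outside, world axes, zero at the start; "torque": the same for the moment, N m; "width": opening from 0.0 (shut) to 1.0 (fully open); "grip_force": force on a finger pad.
Only numpy, scipy, OpenCV 4.12 (cv2) and the standard library are available. Lean on these libraries where they do the work, as an engineer would, in place of code of your own. Each camera call takes 0.05 s, during which the arm holds its last target. There are 200 camera calls.

## Working session

There is one attempt and no reset: what is moved stays moved. The work goes in short steps, Python scripts to look and compute and a tool call to move; the robot and the scene stay as the last step left them, time stands still between calls to the robot, and variables do not carry over. Pictures are saved under pics/ and viewed, at most 10 in all, crops included, and the job is handed in when it is done.

Besides the shell and the picture viewer there is one more tool, called as name(argument=value, ...) on one line, values as JSON. drive_tool: Moves the arm, as the interface text tells. Its arguments: {"type":"object","properties":{"rows":{"type":"array"},"force":{"type":"number"}},"required":["rows"]}

```bash
ls; mkdir -p pics; cat > h.py <<'E'
import numpy as np, cv2
from scipy.spatial.transform import Rotation as R
from workcell import status, read_camera, workorder, masks_of
def shot(name):
    s=status.read_state(); p=read_camera(name)
    if name=="wrist":
        T=np.eye(4);T[:3,:3]=R.from_rotvec(s["tcp_rot"]).as_matrix();T[:3,3]=s["tool_pos"]
        p["W"]=T@np.array(p["mount"])
    else: p["W"]=np.array(p["world_from_camera"])
    return p
def save(p,f,box=None,k=1):
    c=p["color"]
    if box: c=c[box[1]:box[3],box[0]:box[2]]
    cv2.imwrite(f,cv2.resize(c[:,:,::-1],None,fx=k,fy=k,interpolation=cv2.INTER_CUBIC))
def onz(p,uv,z):
    uv=np.atleast_2d(uv).astype(float);K=np.array(p["intrinsics"])
    d=np.c_[(uv[:,0]-K[0,2])/K[0,0],-(uv[:,1]-K[1,2])/K[1,1],-np.ones(len(uv))]
    d=d@p["W"][:3,:3].T;o=p["W"][:3,3]
    return o+d*((z-o[2])/d[:,2])[:,None]
def px(p,X):
    X=np.atleast_2d(X);c=(X-p["W"][:3,3])@p["W"][:3,:3];K=np.array(p["intrinsics"])
    return np.c_[K[0,0]*c[:,0]/-c[:,2]+K[0,2],K[1,1]*-c[:,1]/-c[:,2]+K[1,2]]
E
python3 - <<'E'
from h import *
im=[]
for n in("scene","side","wrist"):
    p=shot(n);save(p,f"pics/{n}0.png");print(n,p["W"].round(3).tolist(),np.array(p["intrinsics"]).round(1).tolist(),[k for k in p])
    for t in("plug","lance","tray","block","bottle_a","label_roll"):
        for m in masks_of(p,t)[:5]:
            ys,xs=np.nonzero(m["mask"]);print(' ',t,round(m["score"],2),m["bbox"],xs.mean().round(),ys.mean().round())
print(status.read_state())
E
```

```text
pics
scene [[-0.086, -0.73, 0.678, 1.43], [0.996, -0.057, 0.065, 0.166], [-0.009, 0.681, 0.732, 1.027], [0.0, 0.0, 0.0, 1.0]] [[460.6, 0.0, 278.3], [0.0, 460.6, 215.8], [0.0, 0.0, 1.0]] ['color', 'intrinsics', 'world_from_camera', 'shot', 'W']
  plug 0.89 [152.1, 252.6, 187.8, 269.9] 171.0 262.0
  plug 0.79 [262.5, 239.0, 283.8, 270.7] 274.0 255.0
  plug 0.77 [194.7, 180.2, 223.4, 189.7] 213.0 186.0
  plug 0.62 [202.1, 207.7, 214.9, 228.2] 208.0 220.0
  plug 0.6 [227.4, 222.9, 241.2, 241.5] 234.0 232.0
  lance 0.57 [148.2, 194.3, 179.6, 222.0] 163.0 207.0
  lance 0.16 [82.3, 170.6, 131.7, 266.7] 107.0 224.0
  tray 0.82 [316.5, 190.8, 375.4, 250.8] 346.0 220.0
  block 0.71 [189.8, 233.6, 244.4, 299.3] 218.0 268.0
  bottle_a 0.9 [409.5, 153.4, 456.7, 249.3] 434.0 207.0
  label_roll 0.64 [253.3, 186.4, 284.5, 213.8] 267.0 199.0
side [[0.78, 0.489, -0.392, -0.026], [-0.626, 0.592, -0.508, -0.649], [-0.016, 0.641, 0.768, 1.155], [0.0, 0.0, 0.0, 1.0]] [[504.1, 0.0, 285.1], [0.0, 504.1, 212.3], [0.0, 0.0, 1.0]] ['color', 'intrinsics', 'world_from_camera', 'shot', 'W']
  plug 0.78 [276.2, 29
[... 1069 characters left out ...]
2.0
{'time': 1.05, 'q': array([ 1.07007255e+00,  2.63899124e-01,  1.60398148e+00, -1.42524590e-06,
        1.27373746e+00, -3.68812022e-02]), 'joint_vel': array([ 4.00904772e-04,  9.73766326e-05, -8.65655982e-05, -1.08322221e-05,
        4.13484938e-04,  9.27306527e-04]), 'joint_torque': array([-3.01038153e-05, -5.15095532e+01, -3.67725670e+01, -8.02122076e-05,
        1.11847341e-03,  1.52431318e-05]), 'tool_pos': array([0.30197344, 0.60367651, 0.23129033]), 'tcp_rot': array([-7.22086259e-01, -3.05747636e+00,  3.90621110e-05]), 'wrist_force': array([0.54660313, 0.18817431, 0.31080107]), 'torque': array([-0.03385727,  0.03525096, -0.0530449 ]), 'grip_force': 0.0, 'width': 1.0014535882815696}
```

```bash
python3 - <<'E'
import cv2,numpy as np
a=cv2.imread("pics/scene0.png")[130:330,70:470];b=cv2.imread("pics/side0.png")[60:360,160:500]
cv2.imwrite("pics/a.png",cv2.resize(a,None,fx=2,fy=2,interpolation=cv2.INTER_CUBIC))
cv2.imwrite("pics/b.png",cv2.resize(b,None,fx=2,fy=2,interpolation=cv2.INTER_CUBIC))
E
```

```text
(no output)
```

View pics/a.png

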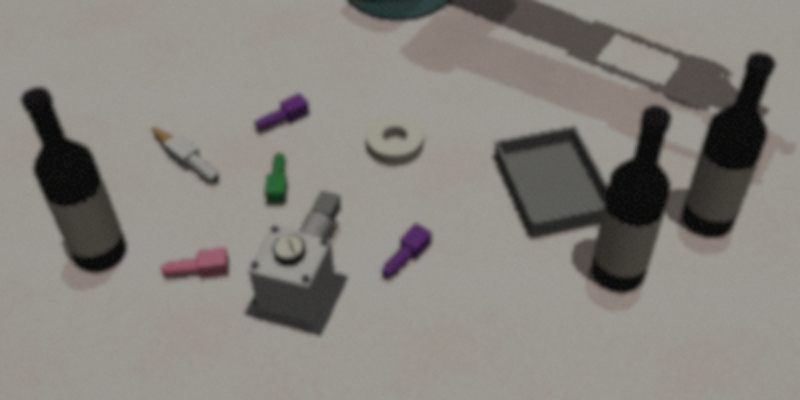

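View pics/b.png

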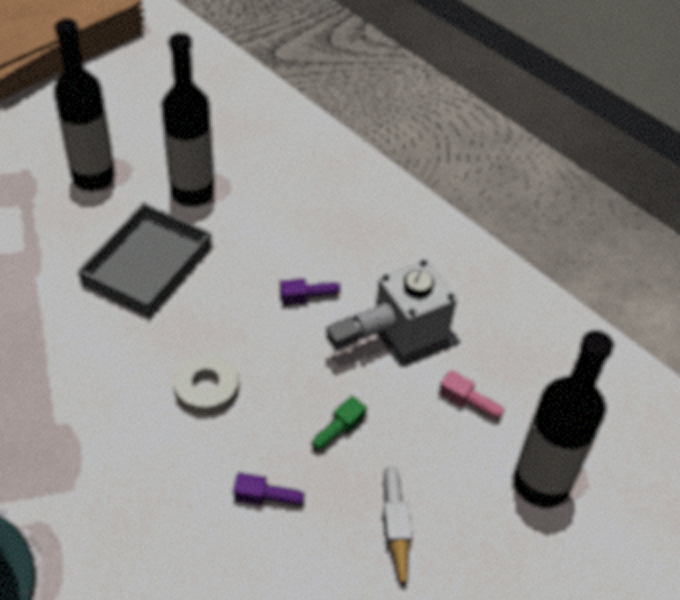

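Both pictures agree: the grey plug sits in the port (scene ≈(234,231), side ≈(332,226)). Its look-alikes are purple at scene (213,186) and (274,255), green at (208,220) and pink at (171,262); only the one in the fitting is grey. The lance is at scene (163,207) with its brass nozzle toward the robot, the tray at (346,220), and the label roll lies between them.

```bash
python3 - <<'E'
from h import *
A=cv2.imread("pics/scene0.png")
a=shot("scene");b=shot("side")
def tri(ua,ub):
    P=[np.array(p["intrinsics"])@np.diag([1,-1,-1])@np.linalg.inv(p["W"])[:3] for p in(a,b)]
    X=cv2.triangulatePoints(P[0],P[1],np.array(ua,float).reshape(2,1),np.array(ub,float).reshape(2,1));return (X[:3]/X[3]).ravel().round(4)
print("plughead",tri((234.5,231.5),(331.5,226.5)), onz(a,(236,228),.06),onz(b,(331,224),.06))
print("gauge top",tri((214.5,252),(369.5,200)))
for p,n in((a,"scene"),(b,"side")):
    for t,z in(("lance",.015),("tray",.018),("label_roll",.012),("block",.05)):
        m=masks_of(p,t)[0];c=np.argwhere(m["mask"])[:,::-1].astype(np.float32)
        print(n,t,onz(p,c.mean(0),z).round(3), onz(p,cv2.boxPoints(cv2.minAreaRect(c)),z)[:,:2].round(3).tolist())
    for m in masks_of(p,"bottle_a"):
        bb=m["bbox"];print(n,"bottle",round(m["score"],2),onz(p,((bb[0]+bb[2])/2,bb[3]-6),0).round(3))
# lance ends: scene tip (crop 212,178 ->), nozzle (156,130)
f=lambda x,y:(70+x/2,130+y/2); g=lambda x,y:(160+x/2,60+y/2)
print("lance tip/noz",onz(a,[f(214,177),f(155,130)],.015).round(3),onz(b,[g(390,470),g(403,582)],.015).round(3))
print("tray corners scene",onz(a,[f(495,150),f(574,130),f(610,218),f(534,235)],[.035]*1*1 if 0 else .035).round(3))
print("tray corners side",onz(b,[g(82,268),g(146,206),g(210,240),g(148,310)],.035).round(3))
E
```

```text
plughead [ 0.6006 -0.0407  0.0555] [[ 0.58889129 -0.03449175  0.06      ]] [[ 0.60397962 -0.03870547  0.06      ]]
gauge top [ 0.7153 -0.0684  0.1066]
scene lance [[ 0.479 -0.282  0.015]] [[0.442, -0.35], [0.404, -0.335], [0.517, -0.217], [0.551, -0.233]]
scene tray [[0.496 0.277 0.018]] [[0.428, 0.183], [0.34, 0.318], [0.555, 0.371], [0.628, 0.248]]
scene label_roll [[0.423 0.036 0.012]] [[0.393, -0.023], [0.344, 0.06], [0.452, 0.094], [0.497, 0.015]]
scene block [[ 0.723 -0.062  0.05 ]] [[0.774, -0.138], [0.585, -0.103], [0.651, 0.025], [0.827, -0.021]]
scene bottle 0.98 [[ 0.68 -0.39  0.  ]]
scene bottle 0.91 [[0.552 0.525 0.   ]]
scene bottle 0.82 [[0.65  0.385 0.   ]]
side lance [[0.599 0.631 0.015]] [[0.685, 0.917], [0.772, 0.885], [0.551, 0.438], [0.48, 0.469]]
side tray [[0.487 0.276 0.018]] [[0.382, 0.32], [0.593, 0.407], [0.596, 0.235], [0.396, 0.165]]
side label_roll [[0.419 0.034 0.012]] [[0.416, 0.105], [0.486, 0.047], [0.423, -0.033], [0.356, 0.022]]
side block [[ 0.703 -0.077  0.05 ]] [[0.659, 0.018], [0.815, -0.01], [0.737, -0.161], [0.594, -0.13]]
side bottle 0.85 [[0.521 0.502 0.   ]]
side bottle 0.71 [[0.639 0.374 0.   ]]
side bottle 0.58 [[ 0.671 -0.398  0.   ]]
lance tip/noz [[ 0.526 -0.226  0.015]
 [ 0.434 -0.342  0.015]] [[ 0.52  -0.227  0.015]
 [ 0.426 -0.348  0.015]]
tray corners scene [[0.457 0.191 0.035]
 [0.404 0.311 0.035]
 [0.577 0.356 0.035]
 [0.617 0.249 0.035]]
tray corners side [[0.395 0.308 0.035]
 [0.545 0.355 0.035]
 [0.578 0.231 0.035]
 [0.425 0.178 0.035]]
```

drive_tool(rows=[[0,0,-6.5,0,0,0,1],[0,0,-6.5,0,0,0,1],[0,0,0,-0.0235,-0.0327,0,1],[0,0,0,-0.0235,-0.0327,0,1],[0,0,0,-0.0235,-0.0327,0,1],[0,0,0,-0.0235,-0.0327,0,1],[0,0,0,-0.0235,-0.0327,0,1],[0,0,0,-0.0235,-0.0327,0,1]])

```text
time: 2.32
tool_pos: [0.3933, 0.3782, 0.2315]
tcp_rot: [0.37, 3.119, 0.001]
wrist_force: [0.7, 0.7, -0.6]
width: 0.998
grip_force: 0.0
```

drive_tool(rows=[[0,0,0,-0.0235,-0.0327,0,1],[0,0,0,-0.0235,-0.0327,0,1],[0,0,0,-0.0235,-0.0327,0,1],[0,0,0,-0.0235,-0.0327,0,1],[0,0,0,-0.0235,-0.0327,0,1],[0,0,0,-0.0235,-0.0327,0,1],[0,0,0,-0.0235,-0.0327,0,1],[0,0,0,-0.0235,-0.0327,0,1]])

```text
time: 2.98
tool_pos: [0.5147, 0.0795, 0.2317]
tcp_rot: [0.371, 3.119, 0.0]
wrist_force: [-0.1, 0.6, 0.3]
width: 1.002
grip_force: 0.0
```

drive_tool(rows=[[0,0,0,-0.0235,-0.0327,0,1],[0,0,0,-0.0235,-0.0327,0,1],[0,0,0,-0.0235,-0.0327,0,1],[0,0,0,0,0,0,1],[0,0,0,0,0,0,1]])

```text
time: 3.4
tool_pos: [0.5603, -0.0325, 0.2312]
tcp_rot: [-0.378, -3.119, -0.0]
wrist_force: [-0.8, 0.9, -0.9]
width: 0.999
grip_force: 0.0
```

```bash
python3 - <<'E'
from h import *
p=shot("wrist");save(p,"pics/w1.png",k=1.4)
import pickle;pickle.dump(p,open("w1.pkl","wb"))
for t in("plug","block"):
    for m in masks_of(p,t)[:5]:
        c=np.argwhere(m["mask"])[:,::-1].astype(np.float32);print(t,round(m["score"],2),np.round(m["bbox"]),c.mean(0),cv2.boxPoints(cv2.minAreaRect(c)).round().tolist(),onz(p,c.mean(0),.07).round(3))
E
```

```text
plug 0.83 [145. 113. 204. 204.] [174.6139  161.62215] [[133.0, 122.0], [168.0, 104.0], [210.0, 189.0], [175.0, 207.0]] [[ 0.516 -0.113  0.07 ]]
plug 0.77 [ 74.   0. 144.  67.] [103.61937   27.011261] [[71.0, 61.0], [93.0, -14.0], [142.0, 0.0], [120.0, 75.0]] [[ 0.401 -0.133  0.07 ]]
plug 0.68 [263. 208. 293. 260.] [279.0543  230.66351] [[263.0, 206.0], [295.0, 206.0], [295.0, 258.0], [263.0, 258.0]] [[ 0.6  -0.04  0.07]]
plug 0.63 [166. 285. 194. 326.] [180.73192 306.03705] [[167.0, 326.0], [175.0, 285.0], [196.0, 289.0], [189.0, 330.0]] [[ 0.653 -0.152  0.07 ]]
plug 0.58 [368. 185. 423. 263.] [393.3344  218.60492] [[359.0, 258.0], [390.0, 180.0], [424.0, 193.0], [393.0, 272.0]] [[0.613 0.064 0.07 ]]
block 0.72 [233. 251. 327. 376.] [280.10284 315.62527] [[233.0, 250.0], [327.0, 250.0], [327.0, 375.0], [233.0, 375.0]] [[ 0.687 -0.06   0.07 ]]
block 0.44 [266. 203. 294. 258.] [279.3909  230.56361] [[263.0, 205.0], [296.0, 205.0], [296.0, 258.0], [263.0, 258.0]] [[ 0.6   -0.039  0.07 ]]
```

View pics/w1.png

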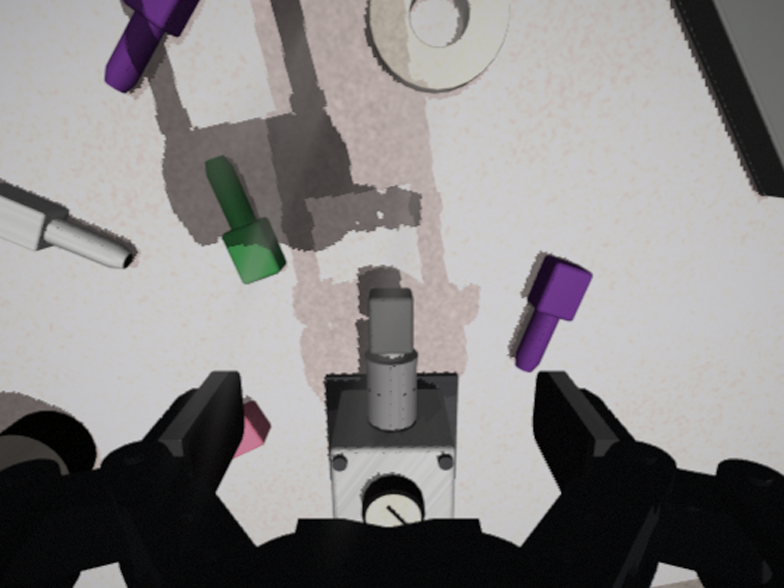

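The enlarged wrist view confirms it: the grey plug's head (crop ≈(391,322), image (279,230)) sits in the steel fitting. The green, pink and two purple look-alikes lie loose.

```bash
python3 - <<'E'
from h import *
import pickle;p=pickle.load(open("w1.pkl","rb"))
k=1/1.4
fit=onz(p,np.array([[392.5,365],[392.5,420]])*k,.055);bol=onz(p,np.array([[392.5,461.5]])*k,.092);base=onz(p,np.array([[392.5,376],])*k,.006)
hd=onz(p,np.array([[391,302],[391.5,350]])*k,.070)
for n,v in(("fit",fit),("bolt",bol),("base front",base),("head top",hd)):print(n,v.round(4).tolist())
d=bol[0,:2]-hd[0,:2];print("yaw",np.degrees(np.arctan2(d[1],d[0])));d=base[0,:2]-hd[0,:2];print(np.degrees(np.arctan2(d[1],d[0])))
s=status.read_state();M=R.from_rotvec(s["tcp_rot"]).as_matrix();print(M.round(4).tolist(),s["tool_pos"],np.degrees(np.arctan2(-M[1,0],-M[0,0])))
c=hd.mean(0)[:2];print("center",c,"tool delta",M.T@np.r_[c-s["tool_pos"][:2],0])
# gray threshold on head mask for refinement
print(px(p,[[0.6,-0.04,.07]]))
E
```

```text
fit [[0.636, -0.0472, 0.055], [0.6788, -0.0576, 0.055]]
bolt [[0.6874, -0.06, 0.092]]
base front [[0.6679, -0.0545, 0.006]]
head top [[0.5856, -0.0361, 0.07], [0.6184, -0.0437, 0.07]]
yaw -13.210021438356746
-12.599360519289336
[[-0.9722, 0.2341, -0.0006], [0.2341, 0.9722, 0.0006], [0.0007, 0.0004, -1.0]] [ 0.55934225 -0.02948776  0.23113884] -13.536221327409347
center [ 0.60197757 -0.03989599] tool delta [-4.38871373e-02 -1.39868922e-04 -3.17003618e-05]
[[278.8503403  231.17657886]]
```

drive_tool(rows=[[0,0,0,-0.015,0,0.03,1],[0,0,0,-0.015,0,0.035,1],[0,0,0,-0.015,0,0.035,1],[0,0,0,0,0,0.03,1],[0,0,0,0,0,0.03,1],[0,0,0,0,0,0.028,1],[0,0,0,0,0,0,1],[0,0,0,0,0,0,1]], force=50)

```text
time: 4.22
tool_pos: [0.6014, -0.0392, 0.0417]
tcp_rot: [-0.367, -3.115, -0.0]
wrist_force: [-0.4, 0.8, 0.5]
width: 1.001
grip_force: 0.0
```

drive_tool(rows=[[0,0,0,0,0,0,0],[0,0,0,0,0,0,0],[0,0,0,0,0,0,0],[0,0,0,0,0,0,0],[0,0,0,0,0,0,0],[0,0,0,0,0,0,0]])

```text
time: 4.72
tool_pos: [0.6048, -0.0411, 0.0449]
tcp_rot: [0.371, 3.117, 0.0]
wrist_force: [-1.3, 1.7, 4.0]
width: 0.34
grip_force: 53.8
```

drive_tool(rows=[[0,0,0,0.006,0,0,0],[0,0,0,0.01,0,0,0],[0,0,0,0.012,0,0,0],[0,0,0,0.012,0,0,0],[0,0,0,0.012,0,0,0],[0,0,0,0.012,0,0,0],[0,0,0,0.012,0,0,0],[0,0,0,0,0,0,0]])

```text
time: 5.38
tool_pos: [0.5263, -0.0227, 0.0423]
tcp_rot: [-0.371, -3.116, 0.0]
wrist_force: [-1.3, -0.2, -0.8]
width: 0.337
grip_force: 52.9
```

drive_tool(rows=[[0,0,0,0,0,-0.03,0],[0,0,0,0,0,-0.03,0],[0,0,0,0,0,-0.03,0],[0,0,0,0,0,0,0]])

```text
time: 5.72
tool_pos: [0.535, -0.0237, 0.1403]
tcp_rot: [0.37, 3.107, 0.001]
wrist_force: [1.3, 0.6, -0.3]
width: 0.341
grip_force: 53.0
```

```bash
python3 - <<'E'
from h import *
for i in range(3):
    s=status.read_state();print(s["tool_pos"],s["wrist_force"],s["width"])
p=shot("wrist")
q=shot("side")
im=np.hstack([cv2.resize(p["color"],(400,300)),q["color"][100:400,150:550]])
cv2.imwrite("pics/c.png",im[:,:,::-1])
M=R.from_rotvec(s["tcp_rot"]).as_matrix()
for w in(p,q):
    m=masks_of(w,"tray")[0];c=np.argwhere(m["mask"])[:,::-1].astype(np.float32);print(m["score"],m["bbox"],onz(w,cv2.boxPoints(cv2.minAreaRect(c)),.035).round(3).tolist(),onz(w,c.mean(0),.02))
E
```

```text
[ 0.53498463 -0.02369595  0.14029437] [ 1.31539844  0.6079304  -0.32321392] 0.3408236976418724
[ 0.53498463 -0.02369595  0.14029437] [ 1.31539844  0.6079304  -0.32321392] 0.3408236976418724
[ 0.53498463 -0.02369595  0.14029437] [ 1.31539844  0.6079304  -0.32321392] 0.3408236976418724
0.66 [545.1, 0.0, 560.0, 37.3] [[0.445, 0.171, 0.035], [0.447, 0.18, 0.035], [0.469, 0.18, 0.035], [0.467, 0.171, 0.035]] [[0.45320626 0.18796508 0.02      ]]
0.57 [200.8, 163.6, 266.2, 220.5] [[0.378, 0.304, 0.035], [0.585, 0.386, 0.035], [0.586, 0.222, 0.035], [0.389, 0.156, 0.035]] [[0.48614286 0.27322044 0.02      ]]
```

View pics/c.png

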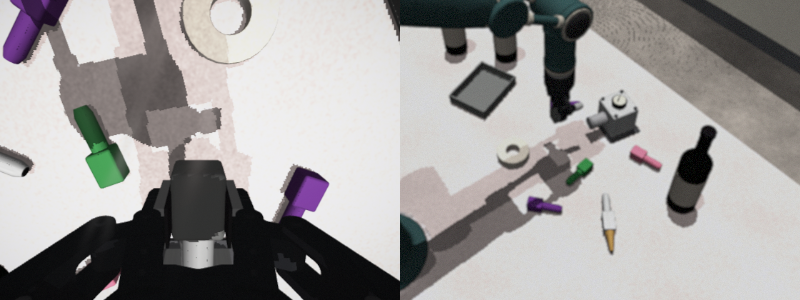

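drive_tool(rows=[[0,0,0,0.0128,0.0333,-0.005,0],[0,0,0,0.0128,0.0333,-0.005,0],[0,0,0,0.0128,0.0333,-0.005,0],[0,0,0,0.0128,0.0333,-0.005,0],[0,0,0,0.0128,0.0333,-0.005,0],[0,0,0,0.0128,0.0333,-0.005,0],[0,0,0,0.0128,0.0333,-0.005,0],[0,0,0,0.0128,0.0333,-0.005,0]])

```text
time: 6.58
tool_pos: [0.4909, 0.2609, 0.1711]
tcp_rot: [-0.371, -3.116, 0.003]
wrist_force: [0.5, 0.2, -1.5]
width: 0.337
grip_force: 52.9
```

drive_tool(rows=[[0,0,0,0,0,0,0],[0,0,0,0,0,0,0]])

```text
time: 6.75
tool_pos: [0.4914, 0.2612, 0.1715]
tcp_rot: [-0.365, -3.118, 0.003]
wrist_force: [-0.8, 0.1, -0.7]
width: 0.34
grip_force: 53.0
```

```bash
python3 - <<'E'
from h import *
s=status.read_state();print(s["tool_pos"],s["tcp_rot"])
p=shot("wrist");save(p,"pics/w2.png")
import pickle;pickle.dump(p,open("w2.pkl","wb"))
for m in masks_of(p,"tray")[:2]:
    c=np.argwhere(m["mask"])[:,::-1].astype(np.float32);print(m["score"],m["bbox"],cv2.boxPoints(cv2.minAreaRect(c)).round())
E
```

```text
[0.49139178 0.26115092 0.17151231] [-3.65108394e-01 -3.11789548e+00  2.64770185e-03]
0.97 [174.1, 52.2, 416.1, 267.9] [[168. 134.]
 [313.  48.]
 [420. 229.]
 [275. 315.]]
0.58 [242.5, 221.5, 317.8, 374.8] [[239. 222.]
 [316. 222.]
 [316. 376.]
 [239. 376.]]
```

View pics/w2.png

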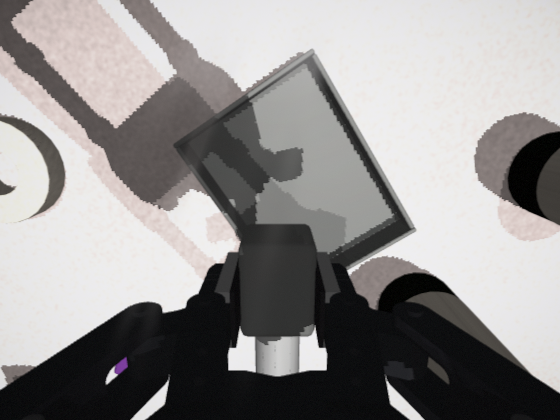

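The wrist view shows the held plug over the tray. The tray's rim corners are at about (175,147), (312,51) and (415,230), with a bottle at (430,290) clear of the fingers.

```bash
python3 - <<'E'
from h import *
import pickle;p=pickle.load(open("w2.pkl","rb"))
L,T,Rr=onz(p,[[175,147],[312,51],[415,230]],.035)[:,:2]
print(L,T,Rr,np.linalg.norm(T-L),np.linalg.norm(Rr-T));c=(L+Rr)/2
print("center",c,"yaw",np.degrees(np.arctan2(*(Rr-T)[::-1])))
s=status.read_state();M=R.from_rotvec(s["tcp_rot"]).as_matrix();h=c-.025*np.array([.972,-.234])
print("head target",h,"tool delta",M.T@np.r_[h-s["tool_pos"][:2],0])
E
```

```text
[0.43405357 0.19191582] [0.39040838 0.3117667 ] [0.54734389 0.36803329] 0.12755052185279114 0.1667173744888461
center [0.49069873 0.27997455] yaw 19.724441133075704
head target [0.46639873 0.28582455] tool delta [3.08180847e-02 2.01829422e-02 2.03964527e-05]
```

drive_tool(rows=[[0,0,0,0.0155,0.01,0.01,0],[0,0,0,0.0155,0.01,0.02,0],[0,0,0,0,0,0.035,0],[0,0,0,0,0,0.035,0],[0,0,0,0,0,0.03,0],[0,0,0,0,0,0.018,0],[0,0,0,0,0,0.008,0],[0,0,0,0,0,0,0]])

```text
time: 7.52
tool_pos: [0.4652, 0.2838, 0.0142]
tcp_rot: [-0.374, -3.114, 0.006]
wrist_force: [-0.5, 0.3, -0.4]
width: 0.337
grip_force: 53.0
```

drive_tool(rows=[[0,0,0,0,0,0.003,0],[0,0,0,0,0,0,0],[0,0,0,0,0,0,0]])

```text
time: 7.77
tool_pos: [0.4687, 0.2869, 0.0159]
tcp_rot: [0.372, 3.117, 0.003]
wrist_force: [-0.2, 0.2, -1.0]
width: 0.342
grip_force: 53.0
```

drive_tool(rows=[[0,0,0,0,0,0.002,0],[0,0,0,0,0,0.002,0],[0,0,0,0,0,0,0],[0,0,0,0,0,0,0]])

```text
time: 8.1
tool_pos: [0.4686, 0.2872, 0.0121]
tcp_rot: [0.37, 3.117, 0.002]
wrist_force: [-0.6, -1.7, 6.1]
width: 0.345
grip_force: 53.9
```

drive_tool(rows=[[0,0,0,0,0,0.001,0],[0,0,0,0,0,0,0],[0,0,0,0,0,0,0]])

```text
time: 8.35
tool_pos: [0.4686, 0.2872, 0.0119]
tcp_rot: [0.37, 3.117, 0.002]
wrist_force: [-2.9, -2.3, 12.4]
width: 0.342
grip_force: 54.8
```

drive_tool(rows=[[0,0,0,0,0,-0.001,0.3],[0,0,0,0,0,0,0.6],[0,0,0,0,0,0,0.6],[0,0,0,0,0,0,0.6],[0,0,0,0,0,-0.005,0.6],[0,0,0,0,0,-0.02,0.6],[0,0,0,0,0,-0.035,0.6],[0,0,0,0,0,-0.035,0.6]])

```text
time: 9.02
tool_pos: [0.4655, 0.2856, 0.1046]
tcp_rot: [-0.371, -3.116, 0.004]
wrist_force: [-0.2, -0.1, 0.0]
width: 0.599
grip_force: 0.0
```

drive_tool(rows=[[0,0,0,0,0,-0.035,1],[0,0,0,0,0,-0.035,1],[0,0,0,0,0,-0.01,1],[0,0,0,0,0,0,1]])

```text
time: 9.35
tool_pos: [0.4699, 0.288, 0.1901]
tcp_rot: [0.37, 3.113, 0.008]
wrist_force: [0.4, 0.1, -0.7]
width: 0.998
grip_force: 0.0
```

```bash
python3 - <<'E'
from h import *
s=status.read_state();print(s["tool_pos"],s["tcp_rot"])
p=shot("wrist");save(p,"pics/w3.png")
q=shot("scene");ms=masks_of(q,"lance");mp=masks_of(p,"plug")
for m in mp[:3]: 
    c=np.argwhere(m["mask"])[:,::-1];print(m["score"],m["bbox"],onz(p,c.mean(0),.019))
E
```

```text
[0.46987255 0.28802438 0.19012681] [0.3702845  3.11256666 0.00790388]
0.88 [258.0, 159.0, 288.1, 257.6] [[0.4844145  0.28408631 0.019     ]]
0.19 [154.6, 87.4, 382.4, 313.4] [[0.48633062 0.27866099 0.019     ]]
```

View pics/w3.png

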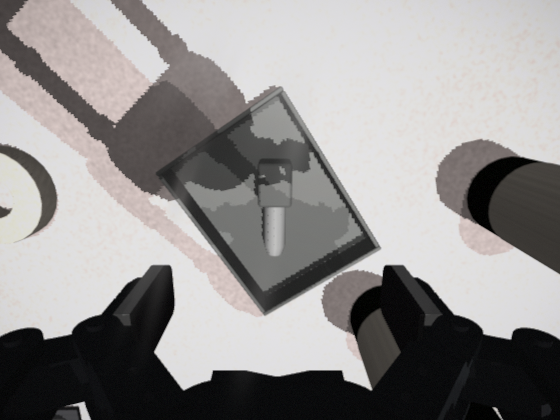

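drive_tool(rows=[[0,0,0,-0.0093,-0.0371,0,1],[0,0,0,-0.0093,-0.0371,0,1],[0,0,0,-0.0093,-0.0371,0,1],[0,0,0,-0.0093,-0.0371,0,1],[0,0,0,-0.0093,-0.0371,0,1],[0,0,0,-0.0093,-0.0371,0,1],[0,0,0,-0.0093,-0.0371,0,1],[0,0,0,-0.0093,-0.0371,0,1]])

```text
time: 10.22
tool_pos: [0.4679, -0.021, 0.1827]
tcp_rot: [-0.37, -3.115, 0.0]
wrist_force: [0.5, 0.2, -0.1]
width: 1.002
grip_force: 0.0
```

drive_tool(rows=[[0,0,0,-0.0093,-0.0371,0,1],[0,0,0,-0.0093,-0.0371,0,1],[0,0,0,-0.0093,-0.0371,0,1],[0,0,0,-0.0093,-0.0371,0,1],[0,0,0,-0.0093,-0.0371,0,1],[0,0,0,-0.0093,-0.0371,0,1],[0,0,0,-0.0093,-0.0371,0,1],[0,0,0,0,0,0,1]])

```text
time: 10.88
tool_pos: [0.4709, -0.2926, 0.1828]
tcp_rot: [-0.378, -3.116, 0.003]
wrist_force: [0.0, 0.2, -0.3]
width: 0.998
grip_force: 0.0
```

drive_tool(rows=[[0,0,6.7,0,0,0,1],[0,0,6.7,0,0,0,1],[0,0,6.7,0,0,0,1],[0,0,6.7,0,0,0,1],[0,0,6.7,0,0,0,1],[0,0,6.7,0,0,0,1],[0,0,6.7,0,0,0,1],[0,0,6.7,0,0,0,1]])

```text
time: 11.55
tool_pos: [0.4709, -0.2858, 0.1825]
tcp_rot: [-1.743, -2.608, -0.0]
wrist_force: [0.8, -0.8, 0.2]
width: 1.0
grip_force: 0.0
```

drive_tool(rows=[[0,0,6.7,0,0,0,1],[0,0,6.7,0,0,0,1],[0,0,6.7,0,0,0,1],[0,0,6.7,0,0,0,1],[0,0,6.7,0,0,0,1],[0,0,6.7,0,0,0,1],[0,0,6.7,0,0,0,1],[0,0,6.7,0,0,0,1]])

```text
time: 12.22
tool_pos: [0.4709, -0.2858, 0.1825]
tcp_rot: [-2.732, -1.543, 0.003]
wrist_force: [0.0, 0.6, -0.6]
width: 1.002
grip_force: 0.0
```

drive_tool(rows=[[0,0,6.7,0,0,0,1],[0,0,0,0,0,0,1],[0,0,0,0,0,0,1]])

```text
time: 12.47
tool_pos: [0.4712, -0.2861, 0.1832]
tcp_rot: [-2.812, -1.394, 0.003]
wrist_force: [0.4, 0.5, -0.5]
width: 0.997
grip_force: 0.0
```

```bash
python3 - <<'E'
from h import *
s=status.read_state();M=R.from_rotvec(s["tcp_rot"]).as_matrix();print(s["tool_pos"],s["q"].round(2),np.degrees(np.arctan2(-M[1,0],-M[0,0])),M[:,2])
p=shot("wrist");save(p,"pics/w4.png",k=1.4)
import pickle;pickle.dump(p,open("w4.pkl","wb"))
for m in masks_of(p,"lance")[:2]: 
    c=np.argwhere(m["mask"])[:,::-1];print(m["score"],m["bbox"],onz(p,c.mean(0),.019))
E
```

```text
[ 0.47123706 -0.28614425  0.18321237] [-0.59  0.07  1.92  0.    1.16  0.06] -127.27573538534885 [-0.00307893  0.00211329 -0.99999303]
0.88 [264.0, 88.6, 299.9, 267.1] [[ 0.48085555 -0.2788734   0.019     ]]
```

View pics/w4.png

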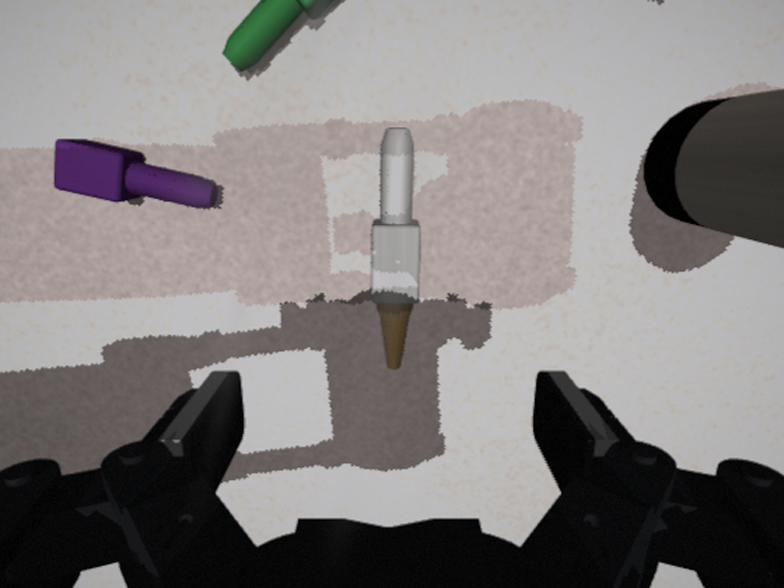

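The lance lies straight under the gripper: tip at crop (398,129), grip block (395,262), brass nozzle end (393,366), slightly rotated.

```bash
python3 - <<'E'
from h import *
import pickle;p=pickle.load(open("w4.pkl","rb"));k=1/1.4
T,N=onz(p,np.array([[398,130],[393,367]])*k,.015)[:,:2];G=onz(p,np.array([[397,223],[394.5,301]])*k,.03)[:,:2]
print(T,N,np.linalg.norm(T-N),np.linalg.norm(G[0]-G[1]),G.mean(0))
u=(T-N)/np.linalg.norm(T-N);print("yaw",np.degrees(np.arctan2(u[1],u[0])));g=N+.075*u;print("grip",g, T-.081*u)
s=status.read_state();M=R.from_rotvec(s["tcp_rot"]).as_matrix()
for c in(g,T-.081*u,G.mean(0)):print("tool",M.T@np.r_[c-s["tool_pos"][:2],0])
E
```

```text
[ 0.52352295 -0.22488041] [ 0.42693265 -0.34764098] 0.1562044883722557 0.04951377590815029 [ 0.47492411 -0.28679977]
yaw 51.80367262277412
grip [ 0.4733095  -0.28869874] [ 0.47343595 -0.28853803]
tool [-7.28010738e-04  2.61631704e-03 -5.85091687e-06]
tool [-5.23546703e-04  2.61947174e-03 -5.87959779e-06]
tool [ 1.76103407e-03  2.74939952e-03 -6.41457067e-06]
```

drive_tool(rows=[[0,0,0.8,0.0005,0.0026,0.03,1],[0,0,0,0,0,0.035,1],[0,0,0,0,0,0.035,1],[0,0,0,0,0,0.035,1],[0,0,0,0,0,0.03,1],[0,0,0,0,0,0.01,1],[0,0,0,0,0,0,1],[0,0,0,0,0,0,1]], force=80)

```text
time: 13.23
tool_pos: [0.4747, -0.2884, 0.0105]
tcp_rot: [-2.826, -1.371, 0.0]
wrist_force: [-0.2, 0.2, 1.0]
width: 0.996
grip_force: 0.0
```

drive_tool(rows=[[0,0,0,0,0,0.004,1],[0,0,0,0,0,0,0],[0,0,0,0,0,0,0],[0,0,0,0,0,0,0],[0,0,0,0,0,0,0],[0,0,0,0,0,0,0],[0,0,0,0,0,0,0],[0,0,0,0,0,0,0]])

```text
time: 13.9
tool_pos: [0.4755, -0.289, 0.0074]
tcp_rot: [2.825, 1.37, 0.002]
wrist_force: [-0.0, -0.6, 6.1]
width: 0.332
grip_force: 80.2
```

```bash
python3 - <<'E'
from h import *
s=status.read_state();M=R.from_rotvec(s["tcp_rot"]).as_matrix();print(s["tool_pos"],s["q"].round(3),np.degrees(np.arctan2(-M[1,0],-M[0,0])),M[:,2],s["wrist_force"])
E
```

```text
[ 0.47553025 -0.28896103  0.00738952] [-0.591  0.283  2.041 -0.     0.815  0.077] -128.27346226023863 [ 0.0017684  -0.0011956  -0.99999772] [-0.04351457 -0.57341635  6.14871047]
```

drive_tool(rows=[[0,0,0,0,0,-0.02,0],[0,0,0,0,0,-0.03,0],[0,0,0,0,0,-0.035,0],[0,0,0,0,0,-0.035,0],[0,0,6.5,0,0,0,0],[0,0,6.5,0,0,0,0],[0,0,6.5,0,0,0,0],[0,0,6.5,0,0,0,0]])

```text
time: 14.57
tool_pos: [0.4742, -0.2881, 0.1261]
tcp_rot: [-3.064, -0.691, 0.001]
wrist_force: [0.1, 0.3, -1.1]
width: 0.335
grip_force: 79.3
```

drive_tool(rows=[[0,0,6.5,0,0,0,0],[0,0,6.5,0,0,0,0],[0,0,6.5,0,0,0,0],[0,0,6.5,0,0,0,0],[0,0,6.5,0,0,0,0],[0,0,6.5,0,0,0,0],[0,0,0,0,0,0,0]])

```text
time: 15.15
tool_pos: [0.474, -0.2879, 0.1255]
tcp_rot: [-3.119, 0.367, 0.002]
wrist_force: [0.2, -1.5, -0.3]
width: 0.335
grip_force: 79.4
```

drive_tool(rows=[[0,0,0,0,-0.034,0,0],[0,0,0,0,-0.034,0,0],[0,0,0,0,-0.034,0,0],[0,0,0,0,-0.034,0,0],[0,0,0,0,-0.034,0,0],[0,0,0,0,-0.034,0,0],[0,0,0,-0.003,-0.034,0,0],[0,0,0,0,-0.034,0,0]])

```text
time: 15.82
tool_pos: [0.5334, -0.0212, 0.1258]
tcp_rot: [3.121, -0.358, -0.002]
wrist_force: [0.3, -0.7, -0.9]
width: 0.333
grip_force: 79.4
```

drive_tool(rows=[[0,0,0,0,0,0.03,0],[0,0,0,0,0,0.03,0],[0,0,0,0,0,0.02,0],[0,0,0,0,0,0,0],[0,0,0,0,0,0,0]])

```text
time: 16.23
tool_pos: [0.5324, -0.0227, 0.0448]
tcp_rot: [3.121, -0.36, -0.007]
wrist_force: [0.7, -0.7, -1.0]
width: 0.332
grip_force: 79.5
```

```bash
python3 - <<'E'
from h import *
s=status.read_state();M=R.from_rotvec(s["tcp_rot"]).as_matrix();print(s["tool_pos"],s["q"].round(3),np.degrees(np.arctan2(-M[1,0],-M[0,0])),M[:,2],s["wrist_force"])
p=shot("wrist");save(p,"pics/w5.png",(130,0,430,225),2.6)
import pickle;pickle.dump(p,open("w5.pkl","wb"))
E
```

```text
[ 0.5323582  -0.02268492  0.04480254] [-0.089  0.193  2.069 -0.     0.884  1.711] 166.85362742787103 [-4.21624768e-03  3.62279929e-04 -9.99991046e-01] [ 0.70472097 -0.74743972 -0.98456515]
```

View pics/w5.png

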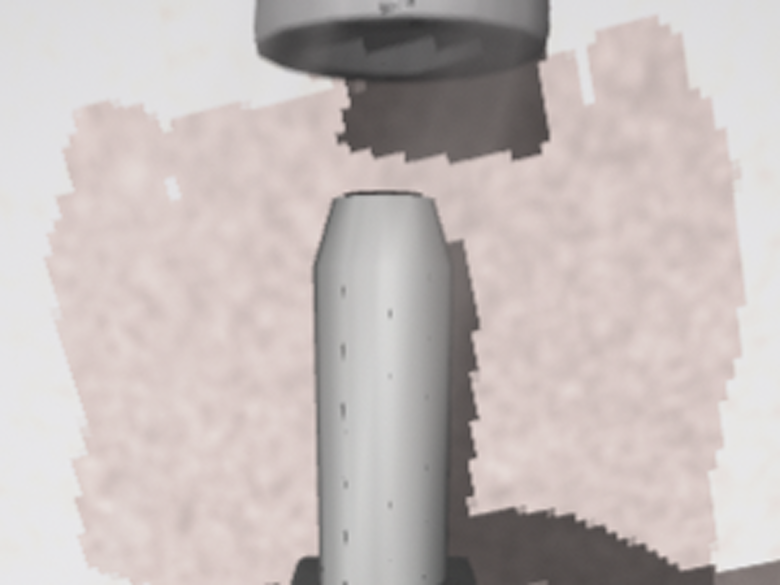

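The tube sits centred at crop x≈383 and the fitting is centred at ≈402, so the port is about 2.7 mm to the right. I'll check depth and height by projection.

```bash
python3 - <<'E'
from h import *
import pickle
from scipy.optimize import least_squares
p=pickle.load(open("w5.pkl","rb"));p["W"]=np.array(p["mount"]);C=lambda X:(px(p,X)-[130,0])*2.6
print("cam",p["W"][:3,3].round(4),p["W"][:3,2].round(3))
for h in(.006,.0095,.013):   # axis height above TCP (tool z negative)
    print(h,"tube edges x=70",C([[.070,-.01,-h],[.070,.01,-h]]).round().tolist(),"x=35",C([[.035,-.01,-h],[.035,.01,-h]]).round().tolist(),
     "tip face top/bot",C([[.081,0,-h-.007],[.081,0,-h+.007]]).round().tolist(),"grip front top",C([[.025,0,-h-.015]]).round().tolist())
for h in(.006,.0095,.013):
  for d in(.094,.098): print(h,d,"mouth L,R,bottom,top",C([[d,-.0195,-h],[d,.0195,-h],[d,0,-h+.0195],[d,0,-h-.0195]]).round().tolist())
E
```

```text
cam [ 0.0704 -0.0006 -0.1435] [ 0.281 -0.001 -0.96 ]
0.006 tube edges x=70 [[317.0, 274.0], [455.0, 274.0]] x=35 [[321.0, 508.0], [450.0, 508.0]] tip face top/bot [[386.0, 188.0], [386.0, 196.0]] grip front top [[386.0, 602.0]]
0.0095 tube edges x=70 [[315.0, 274.0], [457.0, 274.0]] x=35 [[320.0, 514.0], [452.0, 514.0]] tip face top/bot [[387.0, 186.0], [386.0, 195.0]] grip front top [[386.0, 611.0]]
0.013 tube edges x=70 [[313.0, 274.0], [459.0, 274.0]] x=35 [[318.0, 520.0], [453.0, 520.0]] tip face top/bot [[387.0, 183.0], [386.0, 193.0]] grip front top [[386.0, 620.0]]
0.006 0.094 mouth L,R,bottom,top [[244.0, 92.0], [528.0, 92.0], [386.0, 115.0], [387.0, 60.0]]
0.006 0.098 mouth L,R,bottom,top [[243.0, 59.0], [530.0, 59.0], [386.0, 87.0], [387.0, 22.0]]
0.0095 0.094 mouth L,R,bottom,top [[240.0, 87.0], [532.0, 87.0], [386.0, 111.0], [387.0, 53.0]]
0.0095 0.098 mouth L,R,bottom,top [[239.0, 53.0], [534.0, 54.0], [386.0, 83.0], [387.0, 14.0]]
0.013 0.094 mouth L,R,bottom,top [[236.0, 81.0], [537.0, 82.0], [386.0, 107.0], [387.0, 46.0]]
0.013 0.098 mouth L,R,bottom,top [[235.0, 47.0], [538.0, 47.0], [386.0, 78.0], [387.0, 5.0]]
```

drive_tool(rows=[[0,0,0,0,0.0024,0,0],[0,0,0,0.008,0,0,0],[0,0,0,0.008,0,0,0],[0,0,0,0.004,0,0,0],[0,0,0,0.004,0,0,0],[0,0,0,0.004,0,0,0],[0,0,0,0,0,0,0],[0,0,0,0,0,0,0]])

```text
time: 16.95
tool_pos: [0.561, -0.0317, 0.0462]
tcp_rot: [-3.12, 0.363, 0.0]
wrist_force: [-0.5, 0.9, -2.1]
width: 0.335
grip_force: 79.5
```

drive_tool(rows=[[0,0,0,0.004,0,0,0],[0,0,0,0.003,0,0,0],[0,0,0,0,0,0,0],[0,0,0,0,0,0,0]])

```text
time: 17.28
tool_pos: [0.5681, -0.0333, 0.0463]
tcp_rot: [3.121, -0.363, 0.001]
wrist_force: [0.0, -0.0, -0.6]
width: 0.337
grip_force: 79.6
```

drive_tool(rows=[[0,0,0,0.004,0,0,0],[0,0,0,0.004,0,0,0],[0,0,0,0.004,0,0,0],[0,0,0,0.004,0,0,0],[0,0,0,0,0,0,0],[0,0,0,0,0,0,0]])

```text
time: 17.78
tool_pos: [0.5787, -0.0358, 0.046]
tcp_rot: [-3.12, 0.363, 0.016]
wrist_force: [-13.9, 3.6, 12.6]
width: 0.334
grip_force: 81.4
```

drive_tool(rows=[[0,0,0,0.004,0,0,0],[0,0,0,0.004,0,0,0],[0,0,0,0.003,0,0,0],[0,0,0,0,0,0,0],[0,0,0,0,0,0,0]])

```text
time: 18.2
tool_pos: [0.5888, -0.0382, 0.0462]
tcp_rot: [-3.12, 0.363, 0.018]
wrist_force: [-17.2, 4.1, 14.5]
width: 0.333
grip_force: 81.6
```

drive_tool(rows=[[0,0,0,0,0,-0.001,0],[0,0,0,0,0,-0.0005,0],[0,0,0,0,0,0,0],[0,0,0,0,0,0,0]])

```text
time: 18.53
tool_pos: [0.5894, -0.0384, 0.0466]
tcp_rot: [-3.12, 0.363, 0.016]
wrist_force: [-10.9, 3.3, 6.2]
width: 0.337
grip_force: 80.4
```

```bash
python3 - <<'E'
from h import *
s=status.read_state();M=R.from_rotvec(s["tcp_rot"]).as_matrix();print(s["tool_pos"],M[:,2],s["wrist_force"],s["torque"])
p=shot("wrist");save(p,"pics/w6.png",(130,0,430,225),2.6)
E
```

```text
[ 0.58939926 -0.03836474  0.04657646] [-0.00976335  0.0018992  -0.99995053] [-10.94820732   3.33356902   6.15980389] [ 0.50869583  1.56014786 -0.01077886]
```

View pics/w6.png

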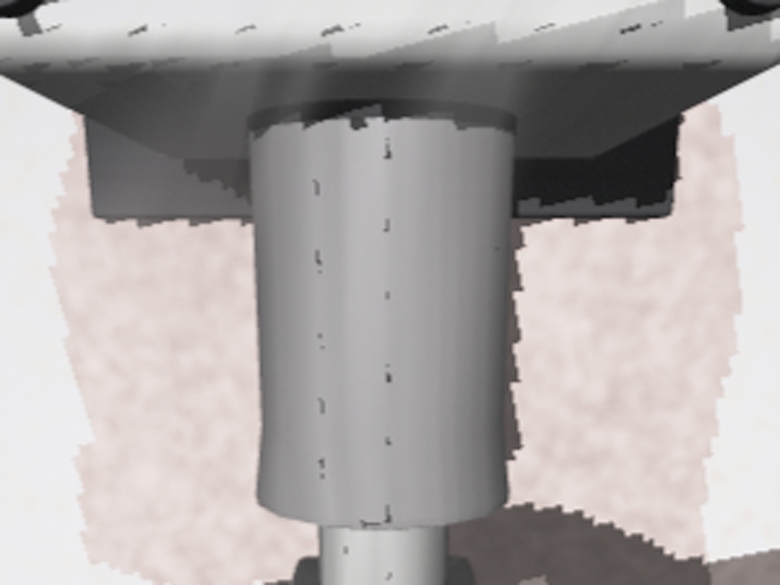

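The fitting mouth (crop y≈525) now covers most of the tube, with about 13 mm still showing, so roughly 7–8 mm is left to go.

drive_tool(rows=[[0,0,0,0,0,-0.001,0],[0,0,0,0.003,0,0,0],[0,0,0,0.002,0,0,0],[0,0,0,0,0,0,0],[0,0,0,0,0,0,0]])

```text
time: 19.0
tool_pos: [0.5942, -0.0396, 0.047]
tcp_rot: [-3.12, 0.363, 0.016]
wrist_force: [-9.3, 2.8, 2.1]
width: 0.335
grip_force: 80.1
```

drive_tool(rows=[[0,0,0,0.002,0,0,0],[0,0,0,0.002,0,0,0],[0,0,0,0,0,0,0],[0,0,0,0,0,0,0]])

```text
time: 19.33
tool_pos: [0.5969, -0.0403, 0.0468]
tcp_rot: [-3.12, 0.363, 0.02]
wrist_force: [-12.6, 2.8, 4.9]
width: 0.333
grip_force: 80.3
```

drive_tool(rows=[[0,0,0,0.0015,0,0,0],[0,0,0,0.0015,0,0,0],[0,0,0,0,0,0,0],[0,0,0,0,0,0,0]])

```text
time: 19.67
tool_pos: [0.5969, -0.0402, 0.0466]
tcp_rot: [-3.119, 0.363, 0.03]
wrist_force: [-21.4, 5.3, 13.2]
width: 0.338
grip_force: 81.4
```

drive_tool(rows=[[0,0,0,0.0015,0,0,0],[0,0,0,0.0015,0,0,0],[0,0,0,0,0,0,0],[0,0,0,0,0,0,0]])

```text
time: 20.0
tool_pos: [0.5969, -0.0403, 0.0463]
tcp_rot: [-3.119, 0.363, 0.04]
wrist_force: [-28.4, 7.0, 17.6]
width: 0.333
grip_force: 82.1
```

drive_tool(rows=[[0,0,0,-0.003,0,0,0],[0,0,0,-0.002,0,0,0],[0,0,0,0,0,0,0],[0,0,0,0,0,0,0]])

```text
time: 20.33
tool_pos: [0.597, -0.0403, 0.0464]
tcp_rot: [-3.12, 0.363, 0.023]
wrist_force: [-13.0, 3.2, 6.0]
width: 0.333
grip_force: 80.3
```

```bash
python3 - <<'E'
from h import *
s=status.read_state();M=R.from_rotvec(s["tcp_rot"]).as_matrix();print(s["tool_pos"],M[:,2],s["wrist_force"],s["torque"])
E
```

```text
[ 0.59695725 -0.04031784  0.04642239] [-0.01419047  0.00250297 -0.99989618] [-12.97636348   3.23855031   6.03376612] [0.57387733 2.17697736 0.00464356]
```

drive_tool(rows=[[0,0,0,-0.0025,0,-0.0005,0],[0,0,0,0,0,0,0],[0,0,0,0,0,0,0]])

```text
time: 20.58
tool_pos: [0.597, -0.0403, 0.0469]
tcp_rot: [-3.12, 0.363, 0.015]
wrist_force: [-7.2, 2.9, -1.4]
width: 0.333
grip_force: 80.0
```

drive_tool(rows=[[0,0,0,0,0,0,0.4],[0,0,0,0,0,0,0.6],[0,0,0,0,0,0,0.8],[0,0,0,0,0,0,0.8],[0,0,0,0,0,0,0.8],[0,0,0,0,0,0,0.8]])

```text
time: 21.08
tool_pos: [0.6019, -0.0414, 0.0498]
tcp_rot: [3.121, -0.363, 0.002]
wrist_force: [0.8, -0.4, 0.4]
width: 0.803
grip_force: 0.0
```

```bash
python3 - <<'E'
from h import *
s=status.read_state();M=R.from_rotvec(s["tcp_rot"]).as_matrix();print(s["tool_pos"],M[:,2],s["wrist_force"],s["torque"])
p=shot("wrist");save(p,"pics/w7.png",k=1.4)
E
```

```text
[ 0.6019349  -0.04139229  0.04980229] [ 1.30187186e-03 -1.68394509e-04 -9.99999138e-01] [ 0.82344355 -0.43063634  0.36598586] [-0.00512043  0.02702772 -0.01163997]
```

View pics/w7.png

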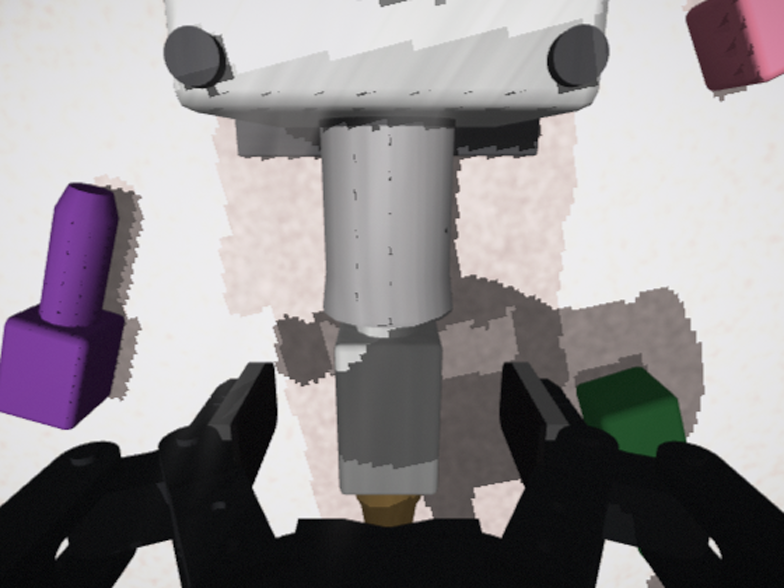

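```bash
python3 - <<'E'
from h import *
p=shot("wrist");s=status.read_state();M=R.from_rotvec(s["tcp_rot"]).as_matrix()
f=lambda y,z:(M.T@(onz(p,[[388/1.4,y/1.4]],z)[0]-s["tool_pos"])).round(4)
print("mouth rim",f(331,.0735),"grip front",f(337,.07),"grip rear",f(493,.07),"body front",f(105,.092))
E
```

```text
mouth rim [ 0.0243 -0.0005 -0.0239] grip front [ 0.0213 -0.0005 -0.0204] grip rear [-0.0284 -0.0005 -0.0205] body front [ 0.0781 -0.0005 -0.0424]
```

Released; the gap between the grip block and the mouth measures about 5 mm (6 mm expected when home). I'll back away upward.

drive_tool(rows=[[0,0,0,0,0,-0.01,1],[0,0,0,0,0,-0.03,1],[0,0,0,0,0,-0.035,1],[0,0,0,0,0,-0.035,1],[0,0,0,0,0,-0.035,1],[0,0,0,0,0,-0.03,1],[0,0,0,0,0,0,1],[0,0,0,0,0,0,1]])

```text
time: 21.85
tool_pos: [0.6032, -0.0414, 0.2285]
tcp_rot: [-3.121, 0.363, -0.011]
wrist_force: [-0.1, 0.3, -0.1]
width: 1.003
grip_force: 0.0
```

```bash
python3 - <<'E'
from h import *
p=shot("wrist");s=status.read_state();M=R.from_rotvec(s["tcp_rot"]).as_matrix()
for m in masks_of(p,"lance")[:1]:
    c=np.argwhere(m["mask"])[:,::-1].astype(np.float32);print(m["score"],m["bbox"],cv2.minAreaRect(c),onz(p,[[c[:,0].mean(),m["bbox"][1]],[c[:,0].mean(),m["bbox"][3]]],.055))
print(s["wrist_force"],s["tool_pos"])
print(workorder.finish_job())
E
```

```text
0.69 [258.0, 160.2, 297.9, 268.8] ((278.3384704589844, 213.84747314453125), (106.29946899414062, 35.0713996887207), 88.36341857910156) [[ 0.62544931 -0.04673803  0.055     ]
 [ 0.52062959 -0.02211116  0.055     ]]
[-0.48711084  0.18521945 -0.75387619] [ 0.60164703 -0.04122562  0.22575186]
the job is handed in; nothing more can be done
None
```

The grey plug is lying in the tray, and the lance is pushed home in the port and let go. The job was handed in at about 22 s; no verdict came back.

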